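# Gather dust caps in the clipped corner of a tote

## Task

Put the black dust cap that lies loose on the bench into the grey parts tote while the tote stands there. Then lift the tote by its handle clear of the bench and tilt it until all three caps have slid together into its clipped corner, and finish while holding it up like that, still tilted towards that corner. Leave the other things on the bench alone.

Things in the scene. Friction and masses are not known exactly. Their poses are not given: they have to be found in the camera images.
- tote: grey open parts tote, 200 (x) x 150 (y) mm outside, walls 40 mm high and 4 mm thick, inner floor 4 mm above the underside, 0.35 kg. Origin at the centre of the underside; z up. Three corners are square; the corner at +x +y is clipped at 45 degrees (24 mm off each side). It may stand turned to any yaw.
- tote_handle (a point): centre of the tote's handle bar, 85 mm above the tote's underside, with the axes of the tote. The black bar runs along the tote's y over its middle, 14 mm wide (x), 12 mm high, 158 mm long, on a thin steel upright outside the middle of each long wall; below it is free down to the floor. Grasp it across, closing along the tote's x.
- tote_corner (a point): the inner floor in the clipped corner, at the middle of the clip (tote x +85, y +60 mm). Inside the tote is slick: a cap slides from a slope of 12 to 17 degrees on, but while it is also pressed against a wall (diagonal slope) it may need up to 32 degrees; tilting first along one wall, then along the other needs less.
- cap_out_center (a point): centre of the loose black dust cap, a disc 31 mm across and 12 mm thick lying flat on the bench, 14 g; origin half-way up. It can be let go into the tote from a few centimetres above its floor.
- cap_in1_center (a point): centre of an equal dust cap (31 x 12 mm) that lies in the tote from the start, in the half away from the clipped corner
- cap_in2_center (a point): centre of a third such dust cap (31 x 12 mm) that lies in the tote from the start, in the half away from the clipped corner
- notebook: black notebook, 149 x 106 x 12 mm, to be left alone; origin under its centre
- tape_roll: roll of tape lying flat, 69 mm across, 18 mm high, to be left alone; origin under its centre
- post_holder: black post holder, an upright tube 25 mm across with a thumb screw, 52 mm high, to be left alone; origin under its centre
- vial: small glass vial with a black cap, 28 mm across, 60 mm high, to be left alone; origin under its centre
- cap_out: the loose dust cap itself; origin under its centre
There are look-alikes about, which are no part of the job. What is shaped like the part that bears cap_in2_center but pink is not meant.

How it is judged (in metres and radians):
On the way:
1. the loose cap lies in the tote, let go, while the tote stands level on the bench (x of cap_out_center in the frame of tote_handle between -0.098 and 0.098 m and y of cap_out_center in the frame of tote_handle between -0.073 and 0.073 m and z of cap_out_center in the frame of tote_handle between -0.083 and -0.06 m and contact force between the fingers and cap_out below 0.1 N and height (world z) of tote below 0.006 m and angle between tote's own z axis and vertical below 0.05 rad), for 0.2 s.
At the end, for the whole second after the job is handed in: The gripper holds the tote, clipped corner lowest and 20 mm or more above the bench, tilted at least 0.2 rad with its x and y axes each at least 0.05 rad downhill; the centres of all three caps are in the tote within 90 mm of the clipped corner's point. It stays so for a second (height (world z) of tote_corner above 0.02 m and contact force between the fingers and tote above 1 N and angle between tote's own z axis and vertical between 0.2 and 1.2 rad and angle between tote's own x axis and vertical above 1.62 rad and angle between tote's own y axis and vertical above 1.62 rad and x of cap_in1_center in the frame of tote_handle between -0.098 and 0.098 m and y of cap_in1_center in the frame of tote_handle between -0.073 and 0.073 m and z of cap_in1_center in the frame of tote_handle between -0.083 and -0.04 m and distance between each of cap_in1_center, cap_out_center, cap_in2_center and tote_corner below 0.09 m and x of cap_out_center in the frame of tote_handle between -0.098 and 0.098 m and y of cap_out_center in the frame of tote_handle between -0.073 and 0.073 m and z of cap_out_center in the frame of tote_handle between -0.083 and -0.04 m and x of cap_in2_center in the frame of tote_handle between -0.098 and 0.098 m and y of cap_in2_center in the frame of tote_handle between -0.073 and 0.073 m and z of cap_in2_center in the frame of tote_handle between -0.083 and -0.04 m); the arm keeps its last pose, push and grip.
It fails at once if the notebook is shifted by more than 30 mm (distance of notebook from where it was at the start of the episode above 0.03 m).
It fails at once if the tape roll is shifted by more than 30 mm (distance of tape_roll from where it was at the start of the episode above 0.03 m).
It fails at once if the post holder is shifted by more than 30 mm (distance of post_holder from where it was at the start of the episode above 0.03 m).
It fails at once if the small vial is shifted by more than 30 mm (distance of vial from where it was at the start of the episode above 0.03 m).
It also fails if it takes over 54 s, if anything falls off the work surface, if the arm or the gripper's body presses on something with over 40 N, if the wrist force passes 120 N, or if a joint passes its speed limit or range.

## Robot

A 6-joint arm with a two-finger parallel gripper is mounted at the origin on a cart in front of the work surface, level with it; the furniture and walls round the work are solid. World frame = base frame: x ahead of the robot, y to its left, z up, the work surface at z = 0. Lengths are in m, angles in degrees, forces in N, time in s.
With the tool pointing down it reaches from about 0.375 to 0.9 m from the base axis. Payload 3.1 kg.
Tool frame: the origin (TCP) lies on the centre line of the jaws, within the pads' length; the fingertips stand 25 mm ahead of it and the grasp point (between the pads) lies 6 mm ahead of it; z points along the fingers, y is the line along which they close (so a half turn about z gives the same grasp; the last joint's range is limited). The gripper opens to 87 mm and grips with 3 to 60 N. Pads are 19 mm wide; open, the fingers measure 117 mm over their backs; the gripper's body (75 mm by 190 mm) begins 51 mm behind the grasp point.
Start: joints at [-77.607, 30.224, 82.088, -0, 67.689, -10.227], TCP at [0.24, -0.577, 0.248] pointing down, gripper open.
Joint ranges: [-176.69, 176.69], [-43.24, 126.21], [12.49, 139.97], [-82, 262], [0, 151.66], [-163.58, 163.58]. Speed limits (degrees/s): [159.86, 159.86, 180, 180, 180, 180].

## Interface

Orientations are given as a 3x3 rotation matrix whose columns are the frame's x, y, z axes.
In Python, from rig import * gives the robot as it stands.
- The arm moves only by the tool step_arm, never from a script. Its argument "steps" is a list of rows, each a list of 7 numbers: the shift along the tool's x, y, z normalised to -1 to 1, where 1 is 0.3 m, then the turn, a rotation vector about the tool's x, y, z normalised to -1 to 1, where 1 is 45 degrees, then the gripper's target within -1 to 1 (shut at 1, half-way at 0, fully open at -1). A call has 1 to 8 rows; each row is the pose to reach, as a shift and turn from the pose commanded when the call began, along the tool's axes at that moment; what a row does not reach only later rows make up. A row lasts 1/12 s, in which the tool goes at most 41.7 mm and 7.16 degrees, less where a joint would pass 70% of its speed; a pose out of reach is approached as far as the arm can. A call with a number of a shift or a turn outside -1 to 1 is refused whole. A call with a gripper value outside its range is refused whole. The fingers move at their own pace and stop on an object; the grip force is fixed at half the most. Time passes only in rows, so rows that repeat a pose let the fingers close. It gives the time, the measured TCP pose, the force, the opening and the grip force at its end, in the units of the state.
- read_state(): the state, without advancing time (a new reading comes with each control period).
- capture(name): name is "scene" or "top" or "wrist"; returns a dict with "image" (384x512x3 uint8, red, green, blue), "vertical_fov" (degrees; the focal length in pixels is half the picture's height over the tangent of half this angle, whatever the lens; pixels are square), "cx", "cy" (the principal point, pixels), "world_from_camera" (4x4, takes a point from camera to world coordinates); the wrist camera has in their place "T_tool_cam" (4x4, takes a point from camera to tool coordinates, whose origin is the TCP and whose axes are the flange's). Camera axes: x right, y down, z forward; pixel columns grow to the right and rows downward; lengths in m; the calibration is good to about 2 mm. A picture is of the moment at which its call begins: read the wrist's pose just before it. There is no depth.
- hand_in(): hands the job in; it is judged then, once.
The state is a dict: "time_s": time; "joint_positions": joint angles; "qvel": joint speeds; "tau": joint torques, N m; "position": TCP position; "tcp_rot": TCP orientation; "force": force on the tool from outside, world axes, zero at the start; "moment": the same for the moment, N m; "opening": opening from 0.0 (shut) to 1.0 (fully open); "grasp_force": force on a finger pad.
Only numpy, scipy, OpenCV 4.12 (cv2) and the standard library are available. Lean on these libraries where they do the work, as an engineer would, in place of code of your own. Each camera call takes 0.05 s, during which the arm holds its last target. There are 200 camera calls.

## Working session

There is one attempt and no reset: what is moved stays moved. The work goes in short steps, Python scripts to look and compute and a tool call to move; the robot and the scene stay as the last step left them, time stands still between calls to the robot, and variables do not carry over. Pictures are saved under pics/ and viewed, at most 10 in all, crops included, and the job is handed in when it is done.

Besides the shell and the picture viewer there is one more tool, called after "Request:" as name([rows], argument=value, ...), one row to a line, values as JSON. step_arm: Moves the arm, as the interface text tells. Scaled input: -1 to 1 covers 0.3 m each way for a shift and 45 degrees each way for a turn. Its arguments: {"type":"object","properties":{"steps":{"type":"array"}},"required":["steps"]}

```bash
mkdir -p pics; cat > h.py <<'E'
from rig import *
import numpy as np, cv2
def K(c):
    h,w=c["image"].shape[:2]; f=h/2/np.tan(np.radians(c["vertical_fov"])/2); return f,c["cx"],c["cy"]
def wfc(c,s=None):
    if "world_from_camera" in c: return np.array(c["world_from_camera"])
    T=np.eye(4);T[:3,:3]=s["tcp_rot"];T[:3,3]=s["position"];return T@np.array(c["T_tool_cam"])
def px2w(c,T,uv,z):
    f,cx,cy=K(c); d=T[:3,:3]@np.array([(uv[0]-cx)/f,(uv[1]-cy)/f,1]); o=T[:3,3]
    return o+d*(z-o[2])/d[2]
def save(c,n): cv2.imwrite("pics/"+n,c["image"][:,:,::-1])
E
python3 - <<'E'
from h import *
import pickle
c=capture("top");d=capture("scene")
pickle.dump((c,d),open("p.pkl","wb"))
save(c,"top.png");save(d,"scene.png")
print(K(c),c["world_from_camera"],d["world_from_camera"],[k for k in c])
E
```

```text
(np.float64(398.38367633649034), 252.8253971525822, 193.15681222321314) [[ 0.01084673 -0.99382577  0.11042053  0.43540669]
 [-0.99983939 -0.00920372  0.01537837  0.35768247]
 [-0.01426714 -0.1105696  -0.99376597  0.96865863]
 [ 0.          0.          0.          1.        ]] [[ 0.5531381  -0.61875887  0.55783125  0.02354142]
 [-0.83308857 -0.40979053  0.37153083  0.03214083]
 [-0.00129403 -0.67023069 -0.7421517   0.71539705]
 [ 0.          0.          0.          1.        ]] ['image', 'vertical_fov', 'cx', 'cy', 'world_from_camera']
```

View pics/top.png

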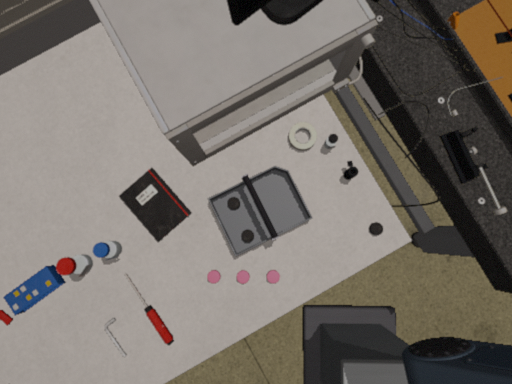

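View pics/scene.png

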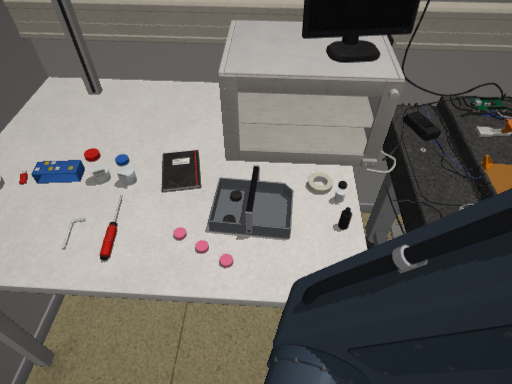

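The top view shows the loose cap at about (376,229). The tote is centred near (260,210), with its clipped corner at the upper right near (298,180) and the handle running (248,180) to (273,236). I'll enlarge it and measure.

```bash
python3 - <<'E'
from h import *
import pickle
c,d=pickle.load(open("p.pkl","rb"))
im=c["image"][:,:,::-1][120:270,195:395]
cv2.imwrite("pics/crop.png",cv2.resize(im,None,fx=4,fy=4,interpolation=cv2.INTER_CUBIC))
T=wfc(c)
g=c["image"].max(2)
m=(g<70).astype(np.uint8);
n,l,s,ce=cv2.connectedComponentsWithStats(m)
for i in range(1,n):
    if s[i,4]>40 and 190<ce[i][0]<400 and 140<ce[i][1]<260: print(s[i],ce[i],px2w(c,T,ce[i],.012))
for uv,z in [((376,229),.012),((247,179),.091),((274,236),.091),((210,207),.04),((310,215),.04),((231,256),.04),((350,172),.05),((332,141),.06)]: print(uv,px2w(c,T,uv,z))
E
```

```text
[344 161  14  19 145] [350.11034483 171.56551724] [0.59651201 0.13736771 0.012     ]
[ 210  168  100   73 1244] [262.41559486 200.24517685] [0.52472511 0.34917857 0.012     ]
[228 197  12  13 131] [233.34351145 203.27480916] [0.51672247 0.41919967 0.012     ]
[369 223  14  12 126] [375.42063492 228.49206349] [0.45971269 0.07948204 0.012     ]
[241 230  13  13 133] [247.19548872 235.93984962] [0.43877377 0.38481838 0.012     ]
(376, 229) [0.45852133 0.07813571 0.012     ]
(247, 179) [0.56451368 0.38457699 0.091     ]
(274, 236) [0.4389983  0.32388635 0.091     ]
(210, 207) [0.50507018 0.471928   0.04      ]
(310, 215) [0.4886918  0.23846238 0.04      ]
(231, 256) [0.39226053 0.42082538 0.04      ]
(350, 172) [0.58908729 0.14639118 0.05      ]
(332, 141) [0.65994152 0.18918177 0.06      ]
```

View pics/crop.png

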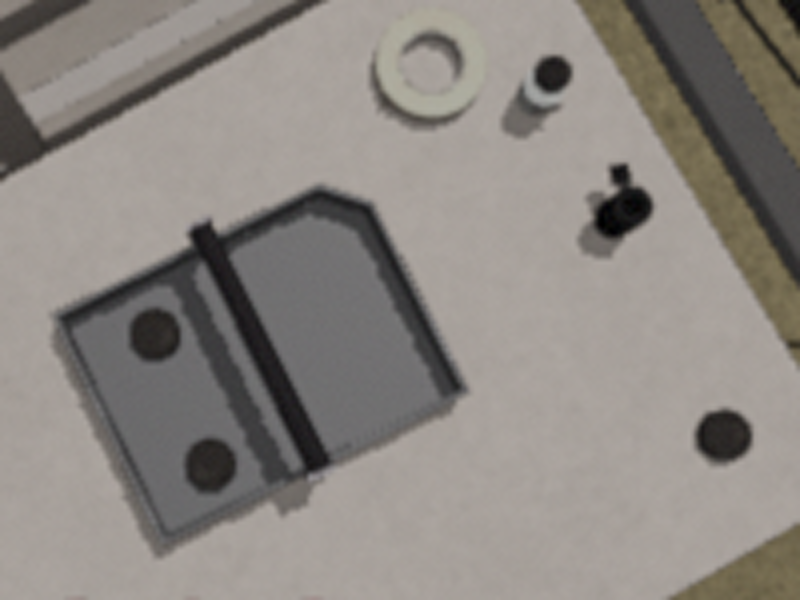

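The crop confirms the layout: two caps at crop (155,335) and (210,465) in the −x half, the clip at crop (345,195), and the loose cap at crop (723,436). Tote yaw is about −63°. Next I'll write a move planner.

```bash
cat >> h.py <<'E'
from scipy.spatial.transform import Rotation as R
def down(yaw_y): # tool pointing down with y axis at world yaw (deg)
    a=np.radians(yaw_y); y=np.array([np.cos(a),np.sin(a),0]); z=np.array([0,0,-1.]); return np.c_[np.cross(y,z),y,z]
def rel(p,Rt,s=None):
    s=s or read_state(); R0=np.array(s["tcp_rot"])
    sh=R0.T@(np.array(p)-s["position"])/.3; rv=R.from_matrix(R0.T@Rt).as_rotvec(degrees=True)/45
    print("shift",sh.round(3),"turn",rv.round(3),"pos",np.round(s["position"],4),"t",s["time_s"],"open",s["opening"],"F",np.round(s["force"],1))
E
python3 - <<'E'
from h import *
import pickle
c,d=pickle.load(open("p.pkl","rb"));T=wfc(c)
q=lambda u,v,z:px2w(c,T,(195+u/4-.375,120+v/4-.375),z)
print(q(202,222,.091),q(318,470,.091)); print("cap",px2w(c,T,(375.4,228.5),.010))
print(np.array(read_state()["tcp_rot"]).round(3))
for y in (26.5,206.5): rel([.46,.08,.2],down(y))
E
```

```text
[0.57320052 0.38886573 0.091     ] [0.43655348 0.32360082 0.091     ]
cap [0.4597441  0.07894992 0.01      ]
[[ 0.923  0.385 -0.   ]
 [ 0.385 -0.923  0.002]
 [ 0.    -0.002 -1.   ]]
shift [ 1.517 -1.737  0.159] turn [-1.000e-03 -2.000e-03 -2.086e+00] pos [ 0.2403 -0.5763  0.2467] t 0.1 open 0.9990815738719377 F [-0.2 -0.2 -0.3]
shift [ 1.517 -1.737  0.159] turn [-2.000e-03  1.000e-03  1.914e+00] pos [ 0.2403 -0.5763  0.2467] t 0.1 open 0.9990815738719377 F [-0.2 -0.2 -0.3]
```

Request:
step_arm([
  [0.65,-0.74,0,0,0,-1,-1],
  [0.65,-0.74,0,0,0,-1,-1],
  [0.65,-0.74,0,0,0,-1,-1],
  [0.65,-0.74,0,0,0,-1,-1],
  [0.65,-0.74,0,0,0,-1,-1],
  [0.65,-0.74,0,0,0,-1,-1],
  [0.65,-0.74,0,0,0,-1,-1],
  [0.65,-0.74,0,0,0,-1,-1],
])

```text
time_s: 0.77
position: [0.3346, -0.289, 0.2468]
tcp_rot: [[0.376, 0.927, -0.003], [0.927, -0.376, 0.008], [0.006, -0.005, -1.0]]
force: [-0.4, 0.5, -0.4]
opening: 0.999
grasp_force: 0.0
```

```bash
python3 -c "
from h import *
rel([.46,.08,.2],down(26.5))"
```

```text
shift [ 1.296 -0.074  0.164] turn [-0.003 -0.01  -1.079] pos [ 0.3346 -0.289   0.2468] t 0.7667 open 0.998767550810812 F [-0.4  0.5 -0.4]
```

Request:
step_arm([
  [1,-0.06,0.13,0,0,-1,-1],
  [1,-0.06,0.13,0,0,-1,-1],
  [1,-0.06,0.13,0,0,-1,-1],
  [1,-0.06,0.13,0,0,-1,-1],
  [1,-0.06,0.13,0,0,-1,-1],
  [1,-0.06,0.13,0,0,-1,-1],
  [1,-0.06,0.13,0,0,-1,-1],
  [1,-0.06,0.13,0,0,-1,-1],
])

```text
time_s: 1.43
position: [0.4329, -0.0083, 0.2079]
tcp_rot: [[-0.39, 0.921, -0.001], [0.921, 0.39, 0.002], [0.002, -0.0, -1.0]]
force: [-0.4, -0.4, 0.1]
opening: 1.001
grasp_force: 0.0
```

```bash
python3 -c "
from h import *
rel([.46,.08,.14],down(26.5))"
```

```text
shift [0.235 0.198 0.227] turn [-0.    -0.003 -0.079] pos [ 0.4329 -0.0083  0.2079] t 1.4333 open 1.0014969893136525 F [-0.4 -0.4  0.1]
```

Request:
step_arm([
  [0.235,0.2,0.22,0,0,-0.08,-1],
  [0.235,0.2,0.22,0,0,-0.08,-1],
  [0.235,0.2,0.22,0,0,-0.08,-1],
  [0.235,0.2,0.22,0,0,-0.08,-1],
  [0.235,0.2,0.22,0,0,-0.08,-1],
  [0.235,0.2,0.22,0,0,-0.08,-1],
])

```text
time_s: 1.93
position: [0.4609, 0.0749, 0.1426]
tcp_rot: [[-0.442, 0.897, -0.0], [0.897, 0.442, -0.0], [-0.0, -0.0, -1.0]]
force: [-0.6, 0.0, 0.2]
opening: 0.999
grasp_force: 0.0
```

```bash
cat > w.py <<'E'
from h import *
s=read_state(); c=capture("wrist"); T=wfc(c,s)
import pickle,sys; pickle.dump((c,s),open("w.pkl","wb"))
save(c,sys.argv[1]+".png")
m=(c["image"].max(2)<75).astype(np.uint8)
n,l,st,ce=cv2.connectedComponentsWithStats(m)
for i in range(1,n):
    if st[i,4]>300: print(st[i],ce[i].round(1),px2w(c,T,ce[i],.010).round(4))
E
python3 w.py wrist1; python3 -c "
from h import *
rel([.46,.08,.14],down(26.5))"
```

```text
[    0     0   164   177 18406] [64.9 83.3] [0.2492 0.089  0.01  ]
[392 184  50  30 771] [416.5 200.1] [0.6168 0.1403 0.01  ]
[    0   222   512   162 63063] [247.6 315.9] [ 0.5193 -0.0762  0.01  ]
shift [0.018 0.005 0.01 ] turn [ 0.001  0.001 -0.007] pos [0.4611 0.0745 0.143 ] t 1.9833 open 0.9965573510531358 F [-0.9  0.3  0.7]
```

View pics/wrist1.png

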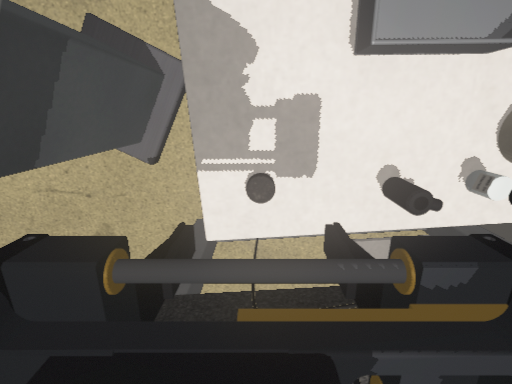

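The cap is at about (261,187), nearly centred between the fingers.

```bash
python3 -c "
from h import *
import pickle
c,s=pickle.load(open('w.pkl','rb'));T=wfc(c,s)
p=px2w(c,T,(261,187.5),.008);print(p)
p[2]=.028;rel(p,down(26.5))"
```

```text
[0.46121742 0.07865465 0.008     ]
shift [0.012 0.006 0.383] turn [ 0.001  0.001 -0.007] pos [0.4611 0.0745 0.143 ] t 1.9833 open 0.9965573510531358 F [-0.9  0.3  0.7]
```

Request:
step_arm([
  [0.01,0.005,0.1,0,0,0,-1],
  [0.01,0.005,0.2,0,0,0,-1],
  [0.01,0.005,0.28,0,0,0,-1],
  [0.01,0.005,0.34,0,0,0,-1],
  [0.01,0.005,0.38,0,0,0,-1],
  [0.01,0.005,0.38,0,0,0,1],
  [0.01,0.005,0.38,0,0,0,1],
  [0.01,0.005,0.38,0,0,0,1],
])

```text
time_s: 2.65
position: [0.4617, 0.078, 0.0297]
tcp_rot: [[-0.441, 0.898, 0.002], [0.898, 0.441, -0.0], [-0.001, 0.002, -1.0]]
force: [-0.2, 0.7, -0.2]
opening: 0.853
grasp_force: 0.0
```

Request:
step_arm([
  [0,0,0,0,0,0,1],
  [0,0,0,0,0,0,1],
  [0,0,0,0,0,0,1],
  [0,0,0,0,0,0,1],
  [0,0,0,0,0,0,1],
  [0,0,0,0,0,0,1],
  [0,0,0,0,0,0,1],
  [0,0,0,0,0,0,1],
])

```text
time_s: 3.32
position: [0.4609, 0.0789, 0.0286]
tcp_rot: [[-0.442, 0.897, 0.0], [0.897, 0.442, 0.0], [-0.0, 0.0, -1.0]]
force: [-0.0, -0.0, 1.3]
opening: 0.344
grasp_force: 30.0
```

Request:
step_arm([
  [0,0,-0.13,0,0,0,1],
  [0,0,-0.26,0,0,0,1],
  [0,0,-0.39,0,0,0,1],
  [0.1,0.05,-0.45,0,0,0,1],
  [0.2,0.1,-0.45,0,0,0,1],
  [0.3,0.2,-0.45,0,0,0,1],
  [0.4,0.3,-0.45,0,0,0,1],
  [0.5,0.4,-0.45,0,0,0,1],
])

```text
time_s: 3.98
position: [0.5014, 0.2659, 0.1639]
tcp_rot: [[-0.442, 0.897, 0.0], [0.897, 0.442, -0.0], [-0.0, -0.0, -1.0]]
force: [1.3, -1.1, 0.3]
opening: 0.341
grasp_force: 30.0
```

```bash
python3 -c "
from h import *
rel([.529,.306,.15],down(25.6))"
```

```text
shift [0.079 0.142 0.046] turn [-0.     0.     0.014] pos [0.5014 0.2659 0.1639] t 3.9833 open 0.34063250767729397 F [ 1.3 -1.1  0.3]
```

Request:
step_arm([
  [0.08,0.14,0,0,0,0.014,1],
  [0.08,0.14,0,0,0,0.014,1],
  [0.08,0.14,0,0,0,0.014,1],
  [0.08,0.14,0,0,0,0.014,1],
])

```text
time_s: 4.32
position: [0.5275, 0.3039, 0.1627]
tcp_rot: [[-0.433, 0.901, -0.002], [0.901, 0.433, -0.001], [-0.0, -0.003, -1.0]]
force: [-0.5, 0.1, -0.7]
opening: 0.343
grasp_force: 30.0
```

```bash
python3 w.py wrist2; python3 -c "
from h import *
rel([.529,.306,.062],down(25.6))"
```

```text
[ 165   25  187  141 4925] [238.1 119. ] [0.4754 0.36   0.01  ]
[201  63  32  35 864] [216.2  80.2] [0.4398 0.3849 0.01  ]
[285  67  30  34 318] [296.8  87. ] [0.5164 0.4145 0.01  ]
[    0   102   512   282 62140] [236.4 307.4] [0.5718 0.1414 0.01  ]
[ 202  215  114   59 4413] [258.1 246. ] [0.5587 0.2349 0.01  ]
shift [0.006 0.011 0.336] turn [-0.004  0.    -0.   ] pos [0.5271 0.3031 0.1628] t 4.3667 open 0.3393708092796369 F [ 0.1 -0.4 -0.4]
```

View pics/wrist2.png

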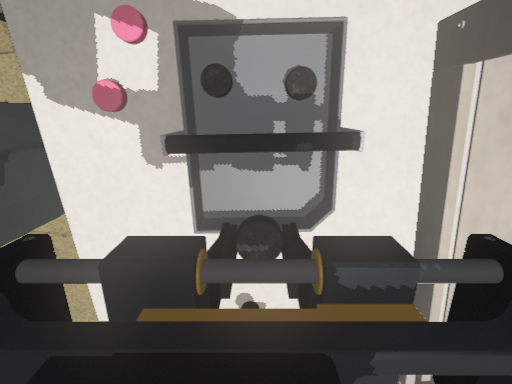

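The cap is held at about (258,240). The bar runs (164,143) to (360,138), with the tote interior and both inner caps visible. I'll compute the bar pose from this view.

```bash
python3 -c "
from h import *
import pickle
c,s=pickle.load(open('w.pkl','rb'));T=wfc(c,s)
a=px2w(c,T,(164,139.5),.091);b=px2w(c,T,(361,135.5),.091);print(a,b,(a+b)/2,np.degrees(np.arctan2(*(b-a)[1::-1])),np.linalg.norm(b-a))
for uv in [(178,22),(345,19),(195,231)]: print(px2w(c,T,uv,.04))
for uv in [(216,75),(301,79)]: print(px2w(c,T,uv,.016))
"
```

```text
[0.43470862 0.32549417 0.091     ] [0.57111719 0.39437465 0.091     ] [0.5029129  0.35993441 0.091     ] 26.79181564466745 0.15281302272831873
[0.39773035 0.41242756 0.04      ]
[0.52571746 0.47619553 0.04      ]
[0.48327311 0.23615663 0.04      ]
[0.43891975 0.38903208 0.016     ]
[0.51625041 0.42206246 0.016     ]
```

Request:
step_arm([
  [0.01,0.01,0.1,0,0,0,1],
  [0.01,0.01,0.2,0,0,0,1],
  [0.01,0.01,0.28,0,0,0,1],
  [0.01,0.01,0.33,0,0,0,1],
  [0.01,0.01,0.33,0,0,0,1],
  [0.01,0.01,0.33,0,0,0,0],
  [0.01,0.01,0.33,0,0,0,0],
  [0.01,0.01,0.33,0,0,0,0],
])

```text
time_s: 5.03
position: [0.5309, 0.3081, 0.0662]
tcp_rot: [[-0.431, 0.902, 0.002], [0.902, 0.431, 0.001], [-0.0, 0.003, -1.0]]
force: [0.1, 0.5, 0.4]
opening: 0.464
grasp_force: 0.0
```

Request:
step_arm([
  [0,0,0,0,0,0,0],
  [0,0,0,0,0,0,0],
  [0,0,0,0,0,0,0],
  [0,0,-0.1,0,0,0,0],
  [0,0,-0.2,0,0,0,0],
  [0,0,-0.3,0,0,0,0],
  [0,0,-0.4,0,0,0,0],
  [0,0,-0.4,0,0,0,0],
])

```text
time_s: 5.7
position: [0.5336, 0.3099, 0.1913]
tcp_rot: [[-0.432, 0.902, 0.012], [0.902, 0.432, 0.005], [-0.001, 0.013, -1.0]]
force: [2.1, 0.5, -0.1]
opening: 0.505
grasp_force: 0.0
```

```bash
python3 -c "
from h import *
c=capture('top');save(c,'top2.png')
cv2.imwrite('pics/top2c.png',cv2.resize(c['image'][120:270,195:395,::-1],None,fx=3,fy=3))
for y in (-64,116):rel([.504,.358,.2],down(y))"
```

```text
shift [ 0.187 -0.015 -0.038] turn [ 0.01  -0.008  1.991] pos [0.5323 0.3094 0.1886] t 5.75 open 0.498539710480019 F [ 0.6 -0.4 -0.3]
shift [ 0.187 -0.015 -0.038] turn [ 0.008  0.01  -2.009] pos [0.5323 0.3094 0.1886] t 5.75 open 0.498539710480019 F [ 0.6 -0.4 -0.3]
```

View pics/top2c.png

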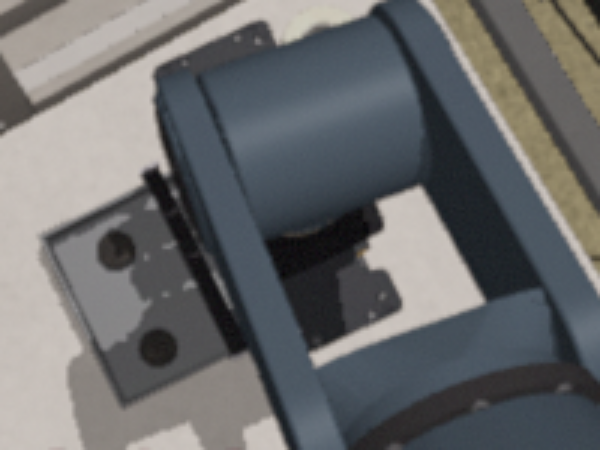

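Request:
step_arm([
  [0.18,-0.015,-0.03,0,0,1,-1],
  [0.18,-0.015,-0.03,0,0,1,-1],
  [0.18,-0.015,-0.03,0,0,1,-1],
  [0.18,-0.015,-0.03,0,0,1,-1],
  [0.18,-0.015,-0.03,0,0,1,-1],
  [0.18,-0.015,-0.03,0,0,1,-1],
  [0.18,-0.015,-0.03,0,0,1,-1],
])

```text
time_s: 6.33
position: [0.5016, 0.3548, 0.192]
tcp_rot: [[0.337, 0.942, -0.003], [0.942, -0.337, -0.001], [-0.002, -0.002, -1.0]]
force: [-0.2, 0.5, 0.8]
opening: 0.94
grasp_force: 0.0
```

Request:
step_arm([
  [0,0,0,0,0,0.99,-1],
  [0,0,0,0,0,0.99,-1],
  [0,0,0,0,0,0.99,-1],
  [0,0,0,0,0,0.99,-1],
  [0,0,0,0,0,0.99,-1],
  [0,0,0,0,0,0.99,-1],
  [0,0,0,0,0,0.99,-1],
  [0,0,0,0,0,0.99,-1],
])

```text
time_s: 7.0
position: [0.5017, 0.3547, 0.1921]
tcp_rot: [[0.899, 0.439, -0.003], [0.439, -0.899, -0.001], [-0.003, -0.0, -1.0]]
force: [0.3, 0.4, 0.6]
opening: 0.998
grasp_force: 0.0
```

```bash
python3 w.py wrist3; python3 -c "
from h import *
rel([.504,.358,.083],down(-64))"
```

```text
[   0    0  116  148 9528] [51.6 75.8] [0.5074 0.6128 0.01  ]
[ 66   0  57 117 928] [93.1 54.7] [0.5482 0.5773 0.01  ]
[472 106  28  22 479] [485.1 116.4] [0.684  0.1522 0.01  ]
[    0   122   512   262 57955] [251.1 313.1] [0.316  0.2765 0.01  ]
[430 179  50  31 932] [454.7 194.2] [0.5928 0.1241 0.01  ]
[204 199  25  26 505] [216.2 211.4] [0.4397 0.3852 0.01  ]
shift [ 0.012 -0.007  0.364] turn [-0.     0.003  0.002] pos [0.5018 0.3547 0.1923] t 7.05 open 1.0001859688373134 F [-0.2  0.3 -0.8]
```

View pics/wrist3.png

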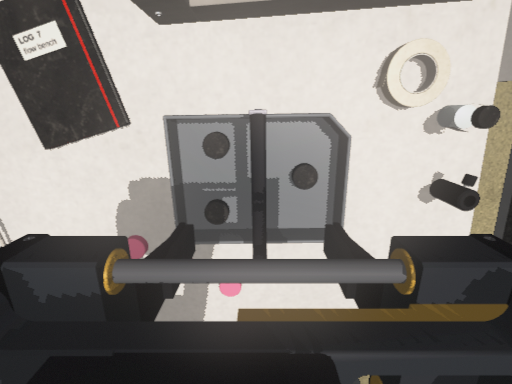

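The loose cap now lies in the tote at (304,176), and the bar (column 259) sits between the open fingers. Next I'll grasp it.

Request:
step_arm([
  [0.01,-0.007,0.1,0,0,0,-1],
  [0.01,-0.007,0.2,0,0,0,-1],
  [0.01,-0.007,0.28,0,0,0,-1],
  [0.01,-0.007,0.33,0,0,0,-1],
  [0.01,-0.007,0.345,0,0,0,-1],
  [0.01,-0.007,0.345,0,0,0,1],
  [0.01,-0.007,0.345,0,0,0,1],
  [0.01,-0.007,0.345,0,0,0,1],
])

```text
time_s: 7.72
position: [0.5053, 0.3587, 0.0912]
tcp_rot: [[0.898, 0.439, 0.002], [0.439, -0.898, 0.001], [0.002, 0.0, -1.0]]
force: [0.1, -0.5, 0.3]
opening: 0.852
grasp_force: 0.0
```

Request:
step_arm([
  [0,0,0,0,0,0,1],
  [0,0,0,0,0,0,1],
  [0,0,0,0,0,0,1],
  [0,0,0,0,0,0,1],
  [0,0,0,0,0,0,1],
  [0,0,0,0,0,0,1],
  [0,0,0,0,0,0,1],
  [0,0,0,0,0,0,1],
])

```text
time_s: 8.38
position: [0.5044, 0.3583, 0.09]
tcp_rot: [[0.899, 0.439, -0.0], [0.439, -0.899, -0.0], [-0.0, -0.0, -1.0]]
force: [0.2, -0.1, -0.7]
opening: 0.252
grasp_force: 0.0
```

Request:
step_arm([
  [0,0,0,0,0,0,1],
  [0,0,0,0,0,0,1],
  [0,0,0,0,0,0,1],
  [0,0,0,0,0,0,1],
])

```text
time_s: 8.72
position: [0.5045, 0.358, 0.09]
tcp_rot: [[0.898, 0.439, 0.0], [0.439, -0.898, -0.001], [-0.0, 0.001, -1.0]]
force: [0.8, -1.2, -0.6]
opening: 0.156
grasp_force: 30.0
```

Request:
step_arm([
  [0,0,-0.03,0,0,0,1],
  [0,0,-0.08,0,0,0,1],
  [0,0,-0.15,0,0,0,1],
  [0,0,-0.23,0,0,0,1],
  [0,0,-0.31,0,0,0,1],
  [0,0,-0.38,0,0,0,1],
  [0,0,-0.43,0,0,0,1],
  [0,0,-0.45,0,0,0,1],
])

```text
time_s: 9.38
position: [0.5049, 0.3591, 0.2278]
tcp_rot: [[0.899, 0.439, 0.003], [0.439, -0.899, 0.002], [0.004, -0.001, -1.0]]
force: [0.5, -0.1, -3.4]
opening: 0.155
grasp_force: 30.0
```

Request:
step_arm([
  [0,0,0,0.03,0,0,1],
  [0,0,0,0.07,0,0,1],
  [0,0,0,0.12,0,0,1],
  [0,0,0,0.17,0,0,1],
  [0,0,0,0.22,0,0,1],
  [0,0,0,0.27,0,0,1],
  [0,0,0,0.32,0,0,1],
  [0,0,0,0.37,0,0,1],
])

```text
time_s: 10.05
position: [0.5036, 0.358, 0.2241]
tcp_rot: [[0.898, 0.42, -0.128], [0.439, -0.861, 0.258], [-0.002, -0.288, -0.958]]
force: [0.3, -0.1, -4.3]
opening: 0.155
grasp_force: 30.0
```

Request:
step_arm([
  [0,0,0,0.03,0,0,1],
  [0,0,0,0.06,0,0,1],
  [0,0,0,0.09,0,0,1],
  [0,0,0,0.12,0,0,1],
  [0,0,0,0.13,0,0,1],
  [0,0,0,0.13,0,0,1],
  [0,0,0,0.13,0,0,1],
  [0,0,0,0.13,0,0,1],
])

```text
time_s: 10.72
position: [0.5044, 0.3584, 0.2252]
tcp_rot: [[0.898, 0.406, -0.168], [0.439, -0.83, 0.344], [0.0, -0.383, -0.924]]
force: [0.6, 0.1, -3.1]
opening: 0.155
grasp_force: 30.0
```

```bash
python3 w.py wrist4; python3 -c "
from h import *
c=capture('top');save(c,'top3.png');c=capture('scene');save(c,'sc3.png')
a=cv2.imread('pics/wrist4.png');b=cv2.imread('pics/sc3.png')
cv2.imwrite('pics/j1.png',np.vstack([a[:280],b[100:330]]))
rel([.504,.358,.22],down(-64))"
```

```text
[ 135   32   59   89 2070] [162.8  83.4] [0.5059 0.6326 0.01  ]
[    0   125   512   259 63186] [250.4 305.9] [0.2474 0.3495 0.01  ]
[180 145  39  39 708] [199.2 165.1] [0.4222 0.5297 0.01  ]
[ 306  190   39   38 1109] [324.9 208.2] [0.4689 0.3341 0.01  ]
shift [-0.002  0.008  0.016] turn [-0.5   -0.     0.002] pos [0.5043 0.3585 0.2252] t 10.8667 open 0.15483219579494872 F [-0.5 -0.1 -2.8]
```

View pics/j1.png

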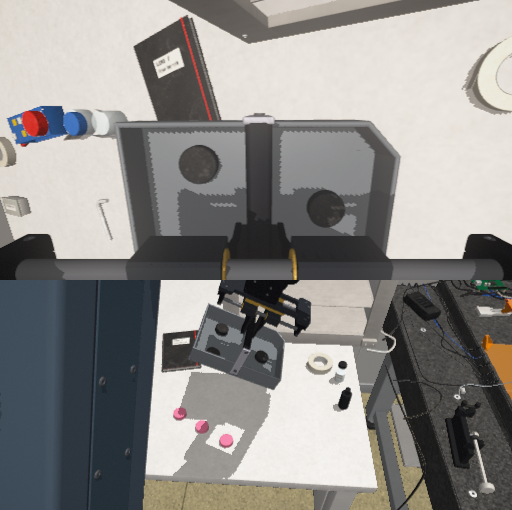

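At 22.5° about the bar the caps at (199,165) and (325,208) don't seem to have moved yet. I'll tilt further and watch.

Request:
step_arm([
  [0,0,0,0.04,0,0,1],
  [0,0,0,0.08,0,0,1],
  [0,0,0,0.12,0,0,1],
  [0,0,0,0.16,0,0,1],
  [0,0,0,0.2,0,0,1],
  [0,0,0,0.2,0,0,1],
  [0,0,0,0.2,0,0,1],
  [0,0,0,0.2,0,0,1],
])

```text
time_s: 11.53
position: [0.5045, 0.3584, 0.2252]
tcp_rot: [[0.898, 0.375, -0.229], [0.439, -0.766, 0.469], [0.0, -0.522, -0.853]]
force: [0.8, -0.2, -3.1]
opening: 0.155
grasp_force: 30.0
```

```bash
python3 w.py wrist5; python3 -c "
from h import *
c=capture('scene');save(c,'sc4.png')
a=cv2.imread('pics/wrist5.png');b=cv2.imread('pics/sc4.png')
cv2.imwrite('pics/j2.png',np.vstack([a[:280],cv2.resize(b[150:270,150:340],(512,320))]))
rel([.504,.358,.22],down(-64))"
```

```text
[    0   123   512   261 64590] [250.3 303.5] [0.2152 0.3841 0.01  ]
[306 145  39  39 667] [321.3 167.5] [0.4987 0.3964 0.01  ]
shift [-0.002  0.01   0.014] turn [-0.699 -0.     0.002] pos [0.5044 0.3585 0.2253] t 11.6333 open 0.15411829879182046 F [-0.1  0.1 -4.8]
```

View pics/j2.png

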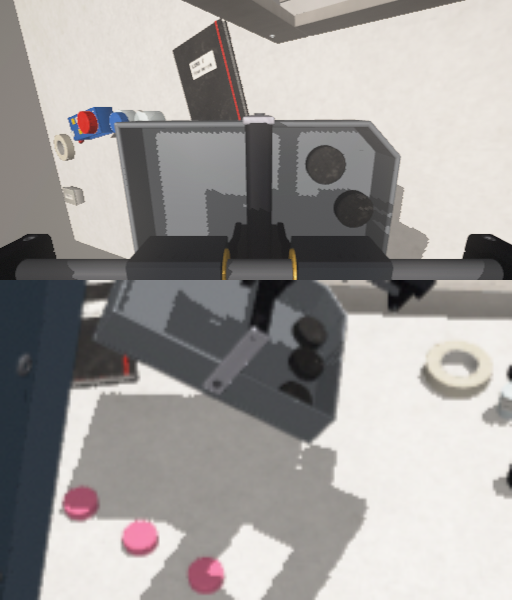

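All three caps have slid to the +x wall, in the wrist view at (325,165) and (352,208) and in a column of three in the scene crop. Next I'll reduce the x tilt and tilt along y.

```bash
python3 -c "
from h import *
for a,b in((9,-14),(8,-28)): rel([.504,.358,.225],down(-64)@R.from_rotvec([a,b,0],degrees=True).as_matrix())"
```

```text
shift [-0.002  0.001  0.   ] turn [-0.495 -0.301  0.087] pos [0.5044 0.3585 0.2253] t 11.6333 open 0.15411829879182046 F [-0.1  0.1 -4.8]
shift [-0.002  0.001  0.   ] turn [-0.507 -0.603  0.171] pos [0.5044 0.3585 0.2253] t 11.6333 open 0.15411829879182046 F [-0.1  0.1 -4.8]
```

Request:
step_arm([
  [0,0,0,-0.06,-0.03,0.01,1],
  [0,0,0,-0.12,-0.07,0.02,1],
  [0,0,0,-0.19,-0.12,0.03,1],
  [0,0,0,-0.26,-0.16,0.045,1],
  [0,0,0,-0.33,-0.2,0.06,1],
  [0,0,0,-0.4,-0.24,0.07,1],
  [0,0,0,-0.46,-0.28,0.08,1],
  [0,0,0,-0.495,-0.3,0.087,1],
])

```text
time_s: 12.3
position: [0.5042, 0.3598, 0.2255]
tcp_rot: [[0.864, 0.416, -0.284], [0.443, -0.896, 0.034], [-0.24, -0.155, -0.958]]
force: [0.9, 0.8, -3.7]
opening: 0.155
grasp_force: 30.0
```

```bash
python3 -c "
from h import *
for a,b in((8,-28),(8,-32)): rel([.504,.358,.225],down(-64)@R.from_rotvec([a,b,0],degrees=True).as_matrix())"
```

```text
shift [-0.003  0.005  0.002] turn [-0.019 -0.311  0.027] pos [0.5042 0.3598 0.2255] t 12.3 open 0.15543146530741742 F [ 0.9  0.8 -3.7]
shift [-0.003  0.005  0.002] turn [-0.017 -0.399  0.034] pos [0.5042 0.3598 0.2255] t 12.3 open 0.15543146530741742 F [ 0.9  0.8 -3.7]
```

Request:
step_arm([
  [0,0,0,0,-0.05,0.004,1],
  [0,0,0,0,-0.1,0.008,1],
  [0,0,0,0,-0.15,0.012,1],
  [0,0,0,0,-0.2,0.016,1],
  [0,0,0,0,-0.25,0.02,1],
  [0,0,0,-0.01,-0.3,0.024,1],
  [0,0,0,-0.01,-0.35,0.03,1],
  [0,0,0,-0.01,-0.38,0.033,1],
])

```text
time_s: 12.97
position: [0.5047, 0.3594, 0.2247]
tcp_rot: [[0.753, 0.397, -0.525], [0.409, -0.907, -0.099], [-0.515, -0.14, -0.846]]
force: [0.7, -0.1, -3.8]
opening: 0.158
grasp_force: 30.0
```

Request:
step_arm([
  [0,0,0,0,0,0,1],
  [0,0,0,0,0,0,1],
  [0,0,0,0,0,0,1],
  [0,0,0,0,0,0,1],
  [0,0,0,0,0,0,1],
  [0,0,0,0,0,0,1],
  [0,0,0,0,0,0,1],
  [0,0,0,0,0,0,1],
])

```text
time_s: 13.63
position: [0.5044, 0.3583, 0.2252]
tcp_rot: [[0.753, 0.397, -0.524], [0.408, -0.907, -0.1], [-0.515, -0.139, -0.846]]
force: [0.2, 0.5, -3.8]
opening: 0.159
grasp_force: 30.0
```

```bash
python3 w.py wrist6; python3 -c "
from h import *
c=capture('scene');save(c,'sc5.png');t=capture('top');save(t,'top5.png')
a=cv2.imread('pics/wrist6.png')
cv2.imwrite('pics/j3.png',np.vstack([a[:260],np.hstack([cv2.resize(cv2.imread('pics/'+n)[y:y+130,x:x+130],(256,256)) for n,x,y in(('sc5.png',185,140),('top5.png',200,110))])]))
rel([.504,.358,.22],down(-64))"
```

```text
[  25    0  101   49 3011] [76.6 18.2] [0.4654 0.5832 0.01  ]
[489  90  23  44 610] [503.  107.7] [0.5873 0.1399 0.01  ]
[    0   123   512   261 67637] [255.5 301.1] [-0.1419  0.1203  0.01  ]
shift [0.007 0.002 0.015] turn [-0.187  0.692 -0.003] pos [0.5044 0.3582 0.2251] t 13.7833 open 0.15744407244396866 F [ 0.1  0.7 -4.3]
```

View pics/j3.png

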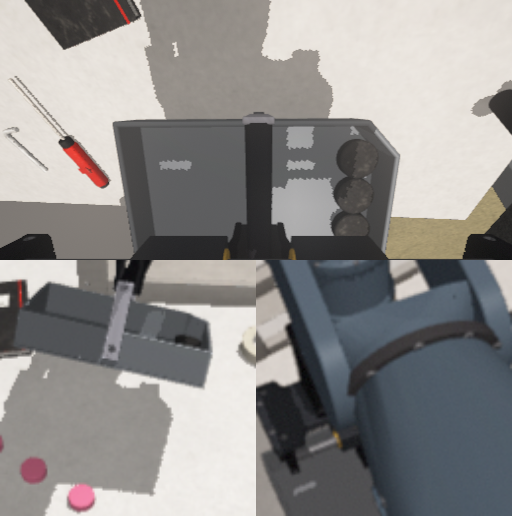

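All three caps lie touching in a column at the clip, in the wrist view at (357,158), (353,195) and (350,227). I'll check their distances to the corner numerically.

```bash
python3 -c "
from h import *
import pickle
c,s=pickle.load(open('w.pkl','rb'));T=np.array(c['T_tool_cam']);f,cx,cy=K(c)
for uv in [(357,158),(353,195),(350,229)]:
    d=T[:3,:3]@[(uv[0]-cx)/f,(uv[1]-cy)/f,1];o=T[:3,3];p=o+d*(.074-o[2])/d[2]
    print('tote xy',p[1],p[0],np.hypot(p[1]-.085,p[0]-.06))
a=np.array(s['tcp_rot']);print('corner z',s['position'][2]+a[2]@[.06,.085,.086])"
```

```text
tote xy 0.07873901061213973 0.04448173133297046 0.016733698053240046
tote xy 0.07871760507342065 0.013445989946731476 0.046975997467359185
tote xy 0.07928326736188622 -0.017488658113800376 0.07769924818383454
corner z 0.10977661840417732
```

```bash
python3 -c "
from rig import *
print(hand_in())"
```

```text
the job is handed in; nothing more can be done
None
```

The job is handed in; no verdict came back. The loose cap went into the standing tote, and the tote is held up by its handle and tilted, with the clipped corner about 110 mm above the bench and all three caps 17, 47 and 78 mm from it (limit 90 mm).

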